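Set the marker on the cast and cam-lock the surveyor's spindle

TASK

Get the dental surveyor ready for marking the cast: push its spindle down by the black knob until the carbon marker just rests on the plaster, gently, because plaster chips under a hard push, and then lock the spindle at that height by swinging the red cam lever over centre until it rests fully closed on its stop. Push the lever out near its end and do not force it, let go at the end, and leave the survey table with the cast, and everything else on the bench, where it stands.

Things in the scene. Friction and masses are not known exactly. Their poses are not given: they have to be found in the camera images.
- surveyor: the surveyor stand, fixed: aluminium base plate 180 x 280 x 14 mm, steel column 210 mm high, and a dark level arm (24 mm wide, z 167 to 193 mm) from the column to a dark spindle head 40 x 44 mm, z 160 to 200 mm. Origin on the bench top below the spindle axis; own +y runs from the spindle along the arm to the column, 135 mm away; the lever is on the head's own -x side. Its yaw varies
- spindle_slide (a joint): how far the spindle has slid straight down, m: 0 fully raised, 0.045 lowest. The 10 mm steel spindle carries the knob on top, chuck and marker below; it stays where it is left. With the lever open it slides down under about 2 to 3 N on the knob; with the lever closed it is clamped and does not slide
- knob_top (a point): centre of the flat top of the black knob on the spindle's upper end; the knob is 28 mm in diameter and 22 mm high and can be gripped or simply pushed down from above. 267 mm above the bench with the spindle fully raised; moves with the spindle. The marker tip is 157 mm straight below it
- marker_tip (a point): lower, rounded tip of the carbon marker, 4.4 mm thick, that hangs in the spindle's chuck over the cast; moves with the spindle
- spindle: the steel spindle with its black knob, chuck and carbon marker, one piece; own z up. Its origin lies on the spindle axis, 109.8 mm below the marker tip
- lever_angle (a joint): cam lever angle, rad: 0 open (points along the surveyor's own -x, away from the head), growing clockwise seen from above as it swings level towards the column; 1.58 is the stop, lying along the arm. Starts at 0 to 0.35. Nearly free up to 0.55, then stiff (at most 0.8 N m near 1.0, about 11 N out at its end); past its centre at 1.46 it pulls itself on to the stop and stays shut
- lever: the lever's arm: 10 mm steel neck and red paddle. Origin on the pivot at mid-height, 180 mm above the bench; the paddle runs along its own -x from 43 to 95 mm out, 11 mm thick (middle plane at own y = -8.5 mm), 16 mm high. To close it push its own -y side, towards its own +y. The force on it must stay under 30 N: pushing near the pivot or on against the stop takes more
- lever_grip (a point): middle of the red paddle, 70 mm out from the pivot along the lever and 8.5 mm to its own -y side; moves with the lever
- lever_pivot (a point): the lever's vertical pivot axis, at the paddle's mid-height, 180 mm above the bench, on the -x side of the head (34 mm from the spindle axis); fixed to the surveyor
- survey_table: survey table: loose heavy swivel stand (about 1 kg, foot 80 mm in diameter) on the surveyor's base plate, a yellow plaster upper-jaw cast clamped in its tilted top, palate under the marker. Origin under the foot's centre. Not to be moved. Tilted and vaulted, the plaster below the marker lies 67 to 81 mm above the bench: the touch must be felt. It chips above 15 N: lower at 15 mm/s at most
- articulator: bystander: aluminium articulator (jaw hinge frame), about 110 x 110 x 130 mm, loose; origin at the middle of its underside
- spare_cast: bystander: blue plaster cast, 64 mm wide, 29 mm high, loose; origin under it
- bowl: bystander: green mixing bowl, 124 mm in diameter, 75 mm high, loose; origin under it
- stain_jar: bystander: small amber jar with a white lid, 44 mm in diameter, 45 mm high, loose; origin under it
- glaze_jar: bystander: small clear jar with a blue lid, 44 mm in diameter, 45 mm high, loose; origin under it
- spatula: bystander: spatula, 190 mm long, lying on the bench; origin under it
- tool_block: bystander: small wooden block 30 x 75 x 22 mm with four spare surveying tools standing in it (58 mm high in all), loose, beside the surveyor's base; origin under it

How it is judged:
On the way, in this order (a step that is already met when the one before it is completed fails the run):
1. the marker rests on the cast while the lever is still open (contact force between spindle and survey_table above 0.2 N and value of joint lever_angle below 0.8 rad), for 0.3 s.
2. the lever is swung over centre on to its stop (value of joint lever_angle above 1.53 rad), for 0.2 s.
At the end, for the whole second after the job is handed in: The lever is closed past its centre (above 1.53 rad of 1.58), the marker rests on the cast (contact above 0.2 N), and the survey table with the cast is at rest within 5 mm of where it stood (value of joint lever_angle above 1.53 rad and contact force between spindle and survey_table above 0.2 N and distance of survey_table from where it was at the start of the episode below 0.005 m and linear speed of survey_table below 0.01 m/s); the robot touches nothing.
It fails at once if the marker is pressed into the plaster with more than 15 N (contact force between spindle and survey_table above 15 N).
It fails at once if the lever is forced with more than 30 N (contact force between lever and anything else above 30 N).
It fails at once if the survey table with the cast is shifted by more than 8 mm (distance of survey_table from where it was at the start of the episode above 0.008 m).
It fails at once if a bystander is moved by more than 15 mm (distance of any of articulator, spare_cast, bowl, stain_jar, glaze_jar, spatula, tool_block from where it was at the start of the episode above 0.015 m).
It also fails if it takes over 45 s, if anything falls off the work surface, if the arm or the gripper's body presses on something with over 40 N, if the wrist force passes 120 N, or if a joint passes its speed limit or range.

ROBOT

A 6-joint arm with a two-finger parallel gripper is mounted at the origin on the work surface. World frame = base frame: x ahead of the robot, y to its left, z up, the work surface at z = 0. Lengths are in m, angles in rad, forces in N, time in s.
With the tool pointing down it reaches from about 0.325 to 0.75 m from the base axis. Payload 7.6 kg.
Tool frame: the origin (TCP) lies midway between the tips of the shut fingers; the grasp point (between the pads) lies 19 mm behind it; z points along the fingers, x is the direction in which the jaws open and shut, and the axes are right-handed (so a half turn about z gives the same grasp; the last joint's range is limited). The gripper opens to 85 mm and grips with 20 to 120 N. Pads are 22 mm wide; open, the fingers measure 114 mm over their backs; the gripper's body (76 mm by 85 mm) begins 54 mm behind the grasp point. The pads swing forward as they close: fully open they stand 13 mm farther back than shut.
Start: joints at [1.135, 0.052, 1.401, -0, 1.689, -0.07], TCP at [0.188, 0.49, 0.231] pointing down, gripper open.
Joint ranges: [-2.9, 2.9], [-0.91, 2.17], [0.12, 2.37], [-1.06, 4.2], [0.26, 2.73], [-2.93, 2.93]. Speed limits (rad/s): [2.57, 2.57, 3.01, 3.14, 3.14, 3.14].

INTERFACE

Orientations are given as a unit quaternion [x, y, z, w].
In Python, from station import r, viewer gives the robot as it stands.
- The arm moves only by the tool carry_out, never from a script. Its argument "plan" is a list of rows, each a list of 3 entries, a list of its own where there are three numbers: the shift along the world's x, y, z in m, then the turn about the world's z in degrees, then the opening, from 0 (shut) to 1 (fully open). A call has 1 to 20 rows; each row is the pose to reach, as a shift and turn from the pose commanded when the call began; what a row does not reach only later rows make up. A row lasts 1/10 s, in which the tool goes at most 50 mm and 8.59 degrees, less where a joint would pass 70% of its speed; a pose out of reach is approached as far as the arm can. A call with a gripper value outside its range is refused whole. The fingers move at their own pace and stop on an object; "grip_force" is the grip in N (left out, the last holds). Time passes only in rows, so rows that repeat a pose let the fingers close. It gives the time, the measured TCP pose, the force and the opening at its end, in the units of the state.
- r.sense(): the state, without advancing time (a new reading comes with each control period).
- viewer.read_camera(name): name is "side" or "top"; returns the picture (420x560x3 uint8, blue, green, red); there is no depth.
- viewer.get_calibration(name): a dict with "fx", "fy", "cx", "cy" (pixels), "R" (3x3) and "t" (3): a world point X has camera coordinates R X + t. Camera axes: x right, y down, z forward; pixel columns grow to the right and rows downward; lengths in m; the calibration is good to about 2 mm. A picture is of the moment at which its call begins. get_calibration takes no time and is no camera call.
- r.finish_job(): hands the job in, once; it reports no verdict.
The state is a dict: "time_s": time; "qpos": joint angles; "joint_velocities": joint speeds; "joint_efforts": joint torques, N m; "tool_pos": TCP position; "tool_rot": TCP orientation; "contact_force": force on the tool from outside, world axes, zero at the start; "moment": the same for the moment, N m; "opening": finger opening in m.
Only numpy, scipy, OpenCV 4.12 (cv2) and the standard library are available. Lean on these libraries where they do the work, as an engineer would, in place of code of your own. Each camera call takes 0.05 s, during which the arm holds its last target.

## Working session

There is one attempt and no reset: what is moved stays moved. The work goes in short steps, Python scripts to look and compute and a tool call to move; the robot and the scene stay as the last step left them, time stands still between calls to the robot, and variables do not carry over. Pictures are saved under pics/ and viewed, and the job is handed in when it is done.

Besides the shell and the picture viewer there is one more tool, called as name([rows], argument=value, ...), one row to a line, values as JSON. carry_out: Moves the arm, as the interface text tells. Its arguments: {"type":"object","properties":{"plan":{"type":"array","items":{"type":"array"}},"grip_force":{"type":"number"}},"required":["plan"]}

```bash
mkdir -p pics; python3 - <<'E'
from station import r, viewer
import cv2
for n in("side","top"):
    cv2.imwrite(f"pics/{n}0.png",viewer.read_camera(n)); c=viewer.get_calibration(n); print(n,c)
print(r.sense())
E
```

```text
side {'fx': 412.63232449308805, 'fy': 412.63232449308805, 'cx': 279.22745181039755, 'cy': 213.85962732668656, 'R': array([[ 0.99740167, -0.06969945,  0.01821786],
       [-0.03669489, -0.7091434 , -0.70410874],
       [ 0.06199507,  0.70161073, -0.70985843]]), 't': array([-0.5074243 ,  0.12225379,  1.41206684])}
top {'fx': 408.88549072823065, 'fy': 408.88549072823065, 'cx': 282.6537458922619, 'cy': 201.7109187708387, 'R': array([[ 0.02867952, -0.99930945,  0.02362424],
       [-0.98699107, -0.03205051, -0.15754806],
       [ 0.15819644, -0.01879852, -0.9872287 ]]), 't': array([-0.03478283,  0.53904971,  1.22947586])}
{'time_s': 0.1, 'qpos': array([ 1.13473253e+00,  5.27948869e-02,  1.40159726e+00, -1.40155904e-05,
        1.68858583e+00, -7.03064337e-02]), 'joint_velocities': array([-0.00022048,  0.00059531, -0.00273482,  0.00233366,  0.00077167,
        0.00175024]), 'joint_efforts': array([ 1.29863958e-03, -3.82583320e+01, -3.60984814e+01, -1.04532592e-05,
        4.74723667e-03,  5.53953487e-05]), 'tool_pos': array([0.18764682, 0.49004608, 0.23055869]), 'tool_rot': array([ 8.23910658e-01,  5.66719285e-01, -5.93326067e-04,  3.57482920e-04]), 'contact_force': array([-0.22850364,  0.75775977,  0.29089456]), 'moment': array([0.01848281, 0.00813363, 0.01209761]), 'opening': 0.08539905215541377}
```

View pics/side0.png

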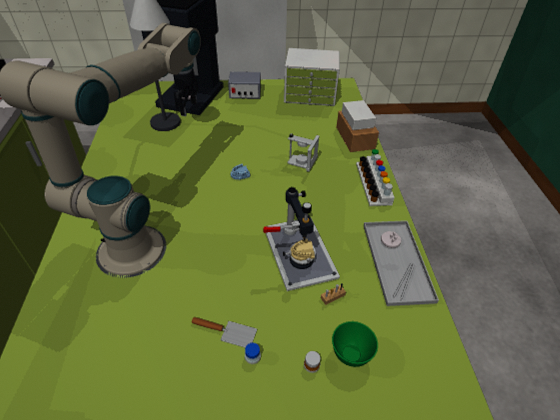

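View pics/top0.png

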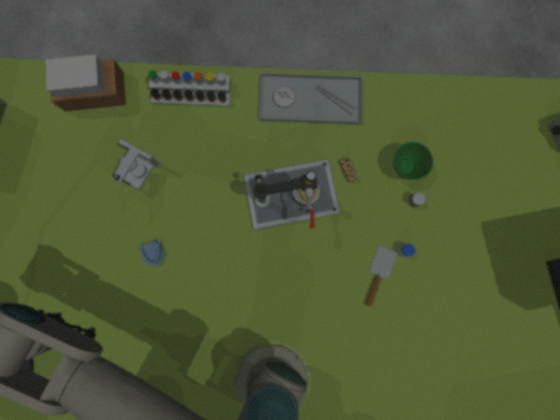

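```bash
python3 - <<'E'
import cv2
a=cv2.imread("pics/side0.png")[170:300,230:370]; b=cv2.imread("pics/top0.png")[150:240,230:370]
cv2.imwrite("pics/s0z.png",cv2.resize(a,None,fx=4.5,fy=4.5,interpolation=cv2.INTER_CUBIC))
b=cv2.convertScaleAbs(b,alpha=1.6,beta=20)
cv2.imwrite("pics/t0z.png",cv2.resize(b,None,fx=5,fy=5,interpolation=cv2.INTER_CUBIC))
E
```

```text
(no output)
```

View pics/s0z.png

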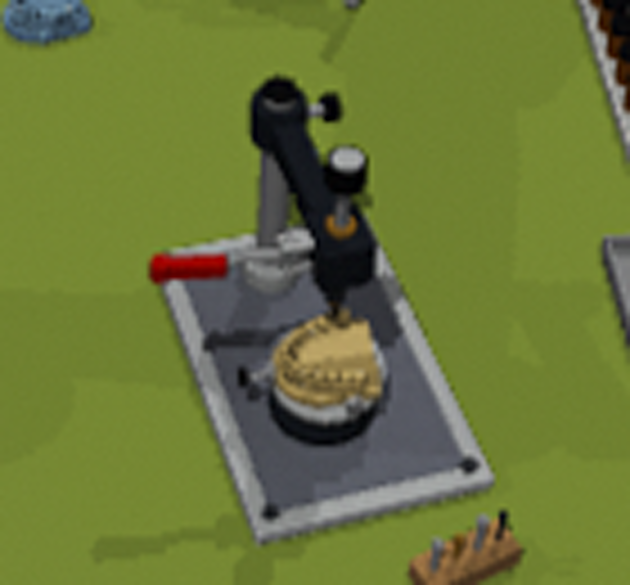

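View pics/t0z.png

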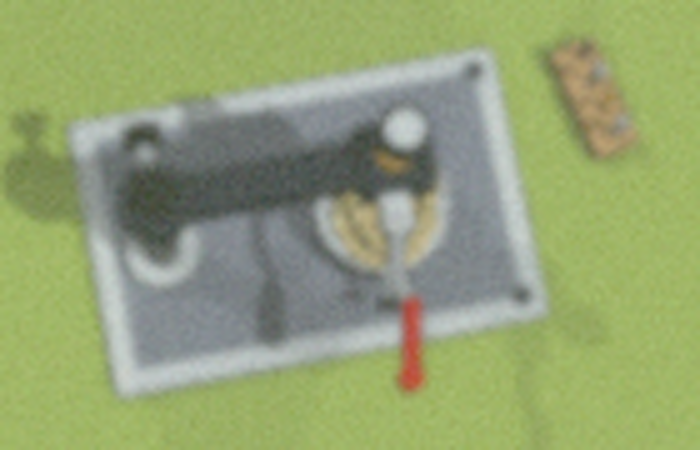

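```bash
cat > h.py <<'E'
from station import viewer
import numpy as np, cv2
C={n:viewer.get_calibration(n) for n in("side","top")}
def ray(n,p):
    c=C[n]; d=c["R"].T@np.array([(p[0]-c["cx"])/c["fx"],(p[1]-c["cy"])/c["fy"],1.]); return -c["R"].T@c["t"],d
def onz(n,p,z):
    o,d=ray(n,p); return o+d*(z-o[2])/d[2]
def tri(ps,pt):
    A=[];b=[]
    for n,p in(("side",ps),("top",pt)):
        o,d=ray(n,p); d/=np.linalg.norm(d); M=np.eye(3)-np.outer(d,d); A.append(M); b.append(M@o)
    x=np.linalg.lstsq(np.vstack(A),np.hstack(b),rcond=None)[0]; return x
def proj(n,X):
    c=C[n]; q=c["R"]@np.array(X)+c["t"]; return np.array([c["fx"]*q[0]/q[2]+c["cx"],c["fy"]*q[1]/q[2]+c["cy"]])
E
python3 - <<'E'
from h import *
np.set_printoptions(precision=4,suppress=True)
def cen(n,x0,y0,x1,y1,f):
    im=cv2.imread(f"pics/{n}0.png").astype(int)[y0:y1,x0:x1]; m=f(im).astype(np.uint8)
    k,l,s,c=cv2.connectedComponentsWithStats(m); i=1+np.argmax(s[1:,4]); return c[i]+[x0,y0],s[i,4],np.argwhere(l==i)[:,::-1]+[x0,y0]
red=lambda im:(im[...,2]>1.8*im[...,1])&(im[...,2]>1.8*im[...,0])&(im[...,2]>70)
wh=lambda im:(im.min(2)>105)&(np.ptp(im,axis=2)<60)
ks=cen("side",298,196,316,214,wh); kt=cen("top",303,168,318,184,wh)
print("knob",ks[:2],kt[:2],onz("side",ks[0],.267),onz("top",kt[0],.267),tri(ks[0],kt[0]))
for n,b in(("side",(255,220,290,240)),("top",(300,200,325,235))):
    c,a,p=cen(n,*b,red); w=np.array([onz(n,q,.188)[:2] for q in p]); print(n,c,a,w.mean(0)); 
    u,s,v=np.linalg.svd(w-w.mean(0)); t=(w-w.mean(0))@v[0]; print("dir",v[0],np.degrees(np.arctan2(v[0,1],v[0,0])),t.min(),t.max(),w.mean(0)+t.min()*v[0],w.mean(0)+t.max()*v[0])
cs=[np.array(q)/5+[230,150] for q in((70,125),(490,50),(545,312),(120,395))]
P=[onz("top",q,.014)[:2] for q in cs]; print(np.array(P)); print([np.linalg.norm(P[i]-P[i-1]) for i in range(4)])
for i,j in((1,0),(2,3)): d=P[j]-P[i]; print("y-axis deg",np.degrees(np.arctan2(d[1],d[0])))
for i,j in((3,0),(2,1)): d=P[j]-P[i]; print("x-axis deg",np.degrees(np.arctan2(d[1],d[0])))
E
```

```text
knob (array([306.8929, 204.8214]), np.int32(28)) (array([310.75 , 175.375]), np.int32(16)) [ 0.5784 -0.0856  0.267 ] [ 0.5754 -0.0848  0.267 ] [ 0.5771 -0.0848  0.2659]
side [270.967 229.044] 91 [ 0.4733 -0.1029]
dir [ 0.9998 -0.0207] -1.1841627401388355 -0.024010127952925245 0.027253743957742098 [ 0.4493 -0.1024] [ 0.5006 -0.1034]
top [311.92 218.44] 50 [ 0.4729 -0.097 ]
dir [-0.9999 -0.0146] -179.1629607719443 -0.023370942376799313 0.023594574683975748 [ 0.4962 -0.0967] [ 0.4493 -0.0974]
[[ 0.6273  0.1077]
 [ 0.6864 -0.1621]
 [ 0.5159 -0.1991]
 [ 0.4547  0.0688]]
[np.float64(0.17694896302846266), np.float64(0.2761884956248944), np.float64(0.17441019892609838), np.float64(0.2747620030518967)]
y-axis deg 102.3450031169763
y-axis deg 102.87369666459043
x-axis deg 12.715404668851109
x-axis deg 12.248331562773986
```

carry_out([
  [[0,0,0.04],0,0],
  [[0,0,0.08],0,0],
  [[0.03,-0.04,0.08],-5,0],
  [[0.06,-0.08,0.08],-10,0],
  [[0.09,-0.125,0.08],-15,0],
  [[0.12,-0.17,0.08],-20,0],
  [[0.15,-0.215,0.08],-26,0],
  [[0.18,-0.26,0.08],-32,0],
  [[0.21,-0.31,0.08],-38,0],
  [[0.24,-0.355,0.08],-44,0],
  [[0.27,-0.4,0.08],-50,0],
  [[0.3,-0.445,0.08],-56,0],
  [[0.33,-0.49,0.08],-62,0],
  [[0.36,-0.535,0.08],-69,0],
  [[0.38,-0.565,0.08],-69,0],
  [[0.389,-0.575,0.08],-69,0],
  [[0.389,-0.575,0.08],-69,0],
  [[0.389,-0.575,0.08],-69,0],
])

```text
time_s: 1.9
tool_pos: [0.5768, -0.0854, 0.3099]
tool_rot: [1.0, -0.0, -0.001, -0.0]
contact_force: [0.5, 0.2, 0.1]
opening: 0.0002
```

```bash
python3 - <<'E'
from station import r, viewer
import cv2
s=r.sense(); print(s)
for n,(y0,y1,x0,x1) in(("side",(150,300,220,380)),("top",(130,250,220,380))):
    im=viewer.read_camera(n); cv2.imwrite(f"pics/{n}1.png",im)
    cv2.imwrite(f"pics/{n}1z.png",cv2.resize(im[y0:y1,x0:x1],None,fx=4,fy=4,interpolation=cv2.INTER_CUBIC))
E
```

```text
{'time_s': 1.9, 'qpos': array([-2.10369645e-01,  2.18986399e-01,  1.06320993e+00,  2.71405122e-04,
        1.86193480e+00, -2.09512652e-01]), 'joint_velocities': array([ 0.03641483, -0.05036123,  0.01622943,  0.0026488 ,  0.00017469,
        0.00449741]), 'joint_efforts': array([ -1.48922469, -43.06713581, -36.0591352 ,  -0.10998828,
        -0.07086141,  -0.05667531]), 'tool_pos': array([ 0.57683348, -0.08536427,  0.30990118]), 'tool_rot': array([ 9.99999110e-01, -3.89708904e-04, -1.21426810e-03, -3.91697977e-04]), 'contact_force': array([0.53217079, 0.22113453, 0.11376148]), 'moment': array([ 0.0170864 ,  0.01536832, -0.00599199]), 'opening': 0.00021984128982800158}
```

View pics/side1z.png

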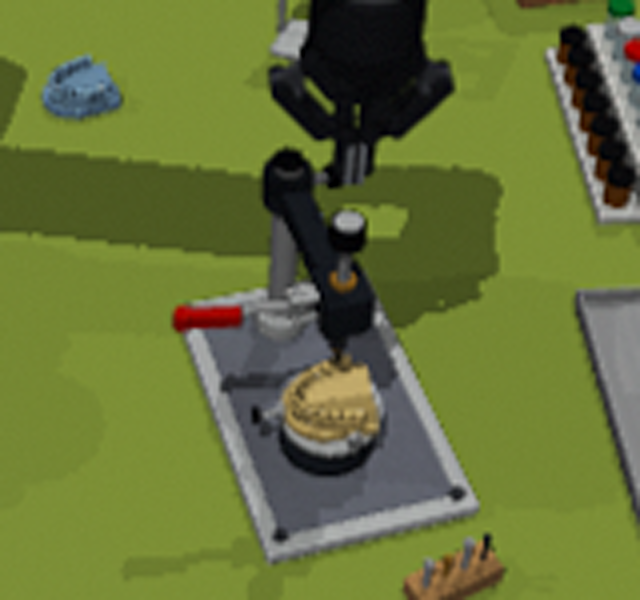

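View pics/top1z.png

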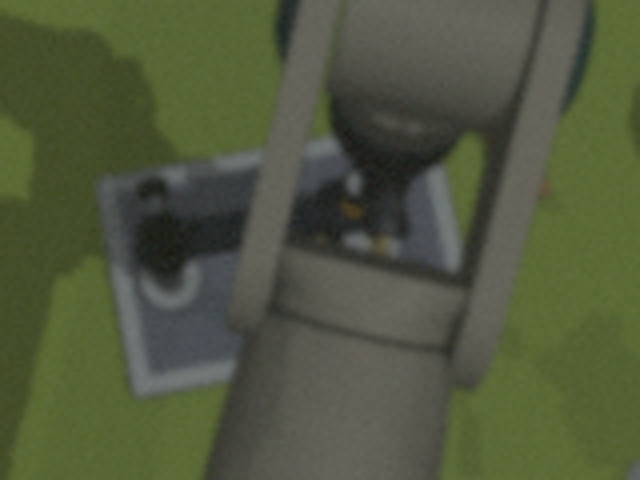

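carry_out([
  [[0,0,-0.01],0,0],
  [[0,0,-0.02],0,0],
  [[0,0,-0.03],0,0],
  [[0,0,-0.036],0,0],
  [[0,0,-0.038],0,0],
  [[0,0,-0.039],0,0],
  [[0,0,-0.04],0,0],
  [[0,0,-0.041],0,0],
  [[0,0,-0.042],0,0],
  [[0,0,-0.043],0,0],
  [[0,0,-0.044],0,0],
  [[0,0,-0.045],0,0],
  [[0,0,-0.046],0,0],
  [[0,0,-0.047],0,0],
  [[0,0,-0.048],0,0],
  [[0,0,-0.049],0,0],
  [[0,0,-0.05],0,0],
])

```text
time_s: 3.7
tool_pos: [0.5768, -0.0847, 0.2617]
tool_rot: [1.0, 0.0, 0.0, 0.0]
contact_force: [-0.7, -0.4, 2.1]
opening: 0.0001
```

carry_out([
  [[0,0,-0.001],0,0],
  [[0,0,-0.002],0,0],
  [[0,0,-0.003],0,0],
  [[0,0,-0.004],0,0],
  [[0,0,-0.005],0,0],
  [[0,0,-0.006],0,0],
  [[0,0,-0.007],0,0],
  [[0,0,-0.008],0,0],
  [[0,0,-0.009],0,0],
  [[0,0,-0.01],0,0],
  [[0,0,-0.011],0,0],
  [[0,0,-0.012],0,0],
  [[0,0,-0.013],0,0],
  [[0,0,-0.014],0,0],
  [[0,0,-0.015],0,0],
  [[0,0,-0.016],0,0],
  [[0,0,-0.017],0,0],
  [[0,0,-0.018],0,0],
])

```text
time_s: 5.5
tool_pos: [0.5768, -0.0847, 0.2433]
tool_rot: [1.0, 0.0, 0.0, 0.0]
contact_force: [0.4, 0.3, 3.0]
opening: 0.0
```

```bash
python3 - <<'E'
from station import r, viewer
import cv2
s=r.sense(); print(s['tool_pos'],s['contact_force'])
im=viewer.read_camera("side")[190:270,260:360]; cv2.imwrite("pics/s2z.png",cv2.resize(im,None,fx=6,fy=6,interpolation=cv2.INTER_CUBIC))
E
```

```text
[ 0.57680381 -0.08470023  0.24327603] [0.42464183 0.32589569 2.99667311]
```

View pics/s2z.png

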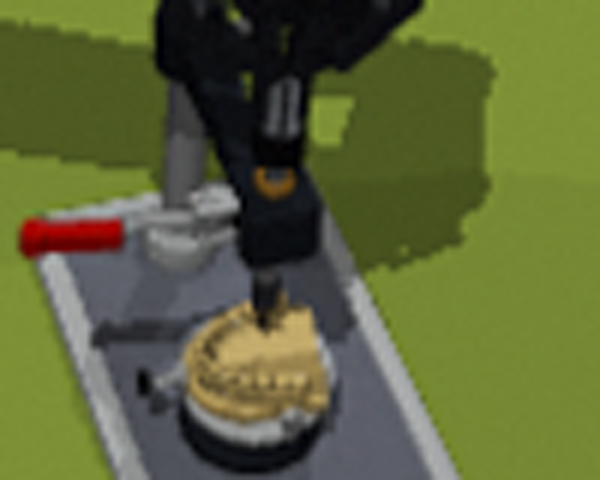

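carry_out([
  [[0,0,-0.001],0,0],
  [[0,0,-0.002],0,0],
  [[0,0,-0.003],0,0],
  [[0,0,-0.0035],0,0],
])

```text
time_s: 5.95
tool_pos: [0.5768, -0.0847, 0.2397]
tool_rot: [1.0, 0.0, 0.0, 0.0]
contact_force: [0.2, -0.0, 2.7]
opening: 0.0002
```

carry_out([
  [[0,0,-0.0005],0,0],
  [[0,0,-0.001],0,0],
])

```text
time_s: 6.15
tool_pos: [0.5768, -0.0847, 0.2388]
tool_rot: [1.0, 0.0, 0.0, 0.0]
contact_force: [0.3, -0.3, 2.9]
opening: 0.0001
```

carry_out([
  [[0,0,-0.0005],0,0],
])

```text
time_s: 6.25
tool_pos: [0.5768, -0.0847, 0.2383]
tool_rot: [1.0, 0.0, 0.0, 0.0]
contact_force: [0.5, 1.2, 2.6]
opening: -0.0
```

carry_out([
  [[0,0,-0.0005],0,0],
])

```text
time_s: 6.35
tool_pos: [0.5768, -0.0847, 0.2378]
tool_rot: [1.0, 0.0, 0.0, 0.0]
contact_force: [-0.0, -0.5, 2.7]
opening: 0.0001
```

carry_out([
  [[0,0,-0.0005],0,0],
])

```text
time_s: 6.45
tool_pos: [0.5768, -0.0847, 0.2373]
tool_rot: [1.0, 0.0, 0.0, 0.0]
contact_force: [-0.8, -0.2, 3.2]
opening: 0.0003
```

carry_out([
  [[0,0,-0.0005],0,0],
])

```text
time_s: 6.55
tool_pos: [0.5768, -0.0847, 0.2368]
tool_rot: [1.0, 0.0, 0.0, 0.0]
contact_force: [-0.8, 0.3, 2.6]
opening: -0.0001
```

carry_out([
  [[0,0,-0.0005],0,0],
])

```text
time_s: 6.65
tool_pos: [0.5768, -0.0847, 0.2363]
tool_rot: [1.0, 0.0, 0.0, 0.0]
contact_force: [-0.7, 0.2, 3.0]
opening: -0.0001
```

carry_out([
  [[0,0,-0.0005],0,0],
])

```text
time_s: 6.75
tool_pos: [0.5768, -0.0847, 0.2358]
tool_rot: [1.0, 0.0, 0.0, 0.0]
contact_force: [-0.0, 0.4, 3.0]
opening: -0.0003
```

carry_out([
  [[0,0,-0.0005],0,0],
])

```text
time_s: 6.85
tool_pos: [0.5768, -0.0847, 0.2353]
tool_rot: [1.0, 0.0, 0.0, 0.0]
contact_force: [-0.3, 1.0, 2.8]
opening: -0.0003
```

carry_out([
  [[0,0,-0.0005],0,0],
])

```text
time_s: 6.95
tool_pos: [0.5768, -0.0847, 0.2348]
tool_rot: [1.0, 0.0, 0.0, -0.0]
contact_force: [-0.5, 0.0, 2.7]
opening: 0.0002
```

carry_out([
  [[0,0,-0.0005],0,0],
])

```text
time_s: 7.05
tool_pos: [0.5768, -0.0847, 0.2343]
tool_rot: [1.0, 0.0, 0.0, -0.0]
contact_force: [0.9, -0.0, 2.0]
opening: 0.0001
```

carry_out([
  [[0,0,-0.0005],0,0],
])

```text
time_s: 7.15
tool_pos: [0.5768, -0.0847, 0.2338]
tool_rot: [1.0, 0.0, 0.0, -0.0]
contact_force: [-0.3, -0.5, 2.9]
opening: 0.0001
```

carry_out([
  [[0,0,-0.0005],0,0],
])

```text
time_s: 7.25
tool_pos: [0.5768, -0.0847, 0.2333]
tool_rot: [1.0, 0.0, 0.0, 0.0]
contact_force: [0.5, 0.7, 1.9]
opening: -0.0003
```

```bash
python3 - <<'E'
from station import r, viewer
import cv2
im=viewer.read_camera("side")[215:265,280:340]; cv2.imwrite("pics/s3z.png",cv2.resize(im,None,fx=10,fy=10,interpolation=cv2.INTER_CUBIC))
E
```

```text
(no output)
```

View pics/s3z.png

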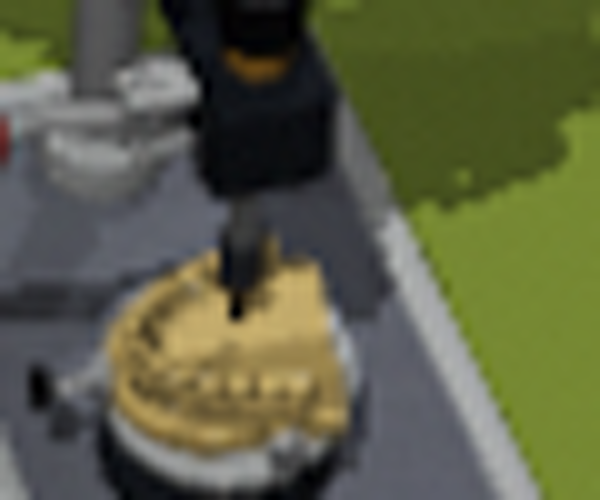

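Marker visible at about (303,246), tip over the palate, no clear contact yet. Continuing by feel.

carry_out([
  [[0,0,-0.0005],0,0],
])

```text
time_s: 7.4
tool_pos: [0.5768, -0.0847, 0.2329]
tool_rot: [1.0, 0.0, 0.0, 0.0]
contact_force: [0.3, -0.3, 2.2]
opening: -0.0001
```

carry_out([
  [[0,0,-0.0005],0,0],
])

```text
time_s: 7.5
tool_pos: [0.5768, -0.0847, 0.2323]
tool_rot: [1.0, 0.0, 0.0, 0.0]
contact_force: [1.3, -0.3, 1.8]
opening: -0.0002
```

carry_out([
  [[0,0,-0.0005],0,0],
])

```text
time_s: 7.6
tool_pos: [0.5768, -0.0847, 0.2318]
tool_rot: [1.0, 0.0, 0.0, -0.0]
contact_force: [0.1, 0.2, 1.9]
opening: 0.0001
```

carry_out([
  [[0,0,-0.0005],0,0],
])

```text
time_s: 7.7
tool_pos: [0.5768, -0.0847, 0.2313]
tool_rot: [1.0, 0.0, 0.0, 0.0]
contact_force: [-0.1, 0.2, 2.2]
opening: 0.0001
```

carry_out([
  [[0,0,-0.0005],0,0],
])

```text
time_s: 7.8
tool_pos: [0.5768, -0.0847, 0.2308]
tool_rot: [1.0, 0.0, 0.0, 0.0]
contact_force: [-0.6, 0.3, 2.4]
opening: -0.0001
```

carry_out([
  [[0,0,-0.0005],0,0],
])

```text
time_s: 7.9
tool_pos: [0.5768, -0.0847, 0.2303]
tool_rot: [1.0, 0.0, 0.0, 0.0]
contact_force: [0.3, 0.3, 3.6]
opening: -0.0
```

carry_out([
  [[0,0,-0.0005],0,0],
])

```text
time_s: 8.0
tool_pos: [0.5768, -0.0847, 0.2298]
tool_rot: [1.0, 0.0, 0.0, 0.0]
contact_force: [-0.9, -0.1, 4.9]
opening: -0.0002
```

carry_out([
  [[0,0,-0.0003],0,0],
])

```text
time_s: 8.1
tool_pos: [0.5768, -0.0847, 0.2297]
tool_rot: [1.0, 0.0, 0.0, 0.0]
contact_force: [-1.2, -1.0, 4.9]
opening: 0.0001
```

carry_out([
  [[0,0,0],0,0],
  [[0,0,0],0,0],
])

```text
time_s: 8.3
tool_pos: [0.5768, -0.0847, 0.2297]
tool_rot: [1.0, 0.0, 0.0, 0.0]
contact_force: [-1.2, -0.2, 4.1]
opening: 0.0001
```

carry_out([
  [[0,0,-0.0003],0,0],
  [[0,0,-0.0006],0,0],
  [[0,0,-0.0006],0,0],
])

```text
time_s: 8.6
tool_pos: [0.5768, -0.0847, 0.2295]
tool_rot: [1.0, 0.0, 0.0, 0.0]
contact_force: [-1.1, 0.6, 5.8]
opening: -0.0001
```

carry_out([
  [[0,0,0],0,0],
  [[0,0,0],0,0],
  [[0,0,0.005],0,0],
  [[0,0,0.015],0,0],
  [[0,0,0.035],0,0],
  [[0,0,0.06],0,0],
  [[-0.03,-0.015,0.07],0,0],
  [[-0.06,-0.03,0.07],0,0],
  [[-0.09,-0.045,0.07],0,0],
  [[-0.11,-0.06,0.07],0,0],
  [[-0.117,-0.06,0.06],0,0],
  [[-0.117,-0.06,0.05],0,0],
  [[-0.117,-0.06,0.05],0,0],
])

```text
time_s: 9.9
tool_pos: [0.4595, -0.1444, 0.2774]
tool_rot: [1.0, 0.0, -0.001, -0.001]
contact_force: [0.1, -0.0, -0.7]
opening: -0.0003
```

```bash
python3 - <<'E'
from station import r, viewer
import cv2
s=r.sense(); print(s['time_s'],s['tool_pos'],s['contact_force'])
im=viewer.read_camera("side"); cv2.imwrite("pics/side4.png",im); cv2.imwrite("pics/s4z.png",cv2.resize(im[150:290,230:370],None,fx=4.2,fy=4.2,interpolation=cv2.INTER_CUBIC))
E
```

```text
9.9 [ 0.45952112 -0.14440183  0.27740907] [ 0.10008186 -0.00875238 -0.65075336]
```

View pics/s4z.png

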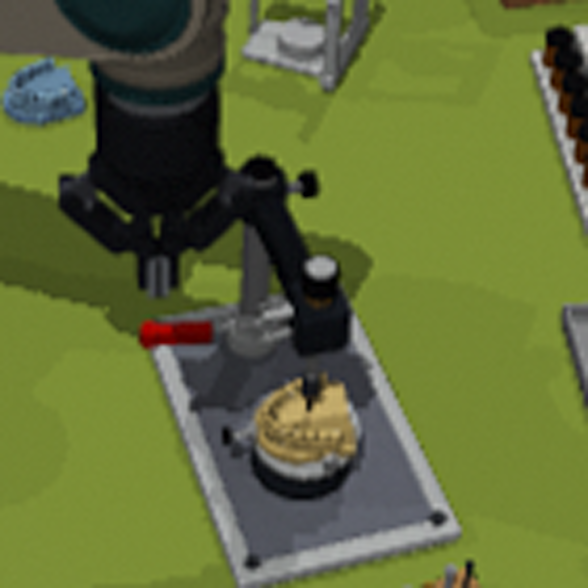

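carry_out([
  [[0,0,-0.02],0,0],
  [[0,0,-0.04],0,0],
  [[0,0,-0.06],0,0],
  [[0,0,-0.08],0,0],
  [[0,0,-0.095],0,0],
  [[0,0,-0.105],0,0],
  [[0,0,-0.105],0,0],
  [[0,0,-0.105],0,0],
])

```text
time_s: 10.75
tool_pos: [0.4602, -0.1447, 0.1746]
tool_rot: [1.0, 0.001, 0.0, 0.0]
contact_force: [-0.8, 0.1, 0.8]
opening: -0.0004
```

```bash
python3 - <<'E'
from station import r, viewer
import cv2, numpy as np
s=r.sense(); print(s['time_s'],s['tool_pos'],s['contact_force'])
psi=np.radians(12.5); S=np.array([.577,-.085]); piv=S+.034*np.array([-np.cos(psi),-np.sin(psi)]); print(piv)
cur=np.array([0.460,-0.145])
for th in np.r_[.2:1.6:.1,1.5,1.54,1.58]:
    f=psi-th; R=np.array([[np.cos(f),-np.sin(f)],[np.sin(f),np.cos(f)]]); t=piv+R@[-.084,-.025]; print(round(th,2),np.round(t,4),np.round(t-cur,4),round(np.degrees(f),1))
im=viewer.read_camera("side"); cv2.imwrite("pics/s5z.png",cv2.resize(im[150:290,230:370],None,fx=4.2,fy=4.2,interpolation=cv2.INTER_CUBIC))
E
```

```text
10.75 [ 0.46024088 -0.14466954  0.17462577] [-0.76493376  0.06479398  0.79616242]
[ 0.54380594 -0.09235895]
0.2 [ 0.4603 -0.1189] [0.0003 0.0261] 1.0
0.3 [ 0.458  -0.1104] [-0.002   0.0346] -4.7
0.4 [ 0.4567 -0.1018] [-0.0033  0.0432] -10.4
0.5 [ 0.4562 -0.093 ] [-0.0038  0.052 ] -16.1
0.6 [ 0.4565 -0.0843] [-0.0035  0.0607] -21.9
0.7 [ 0.4578 -0.0756] [-0.0022  0.0694] -27.6
0.8 [ 0.4599 -0.0671] [-0.0001  0.0779] -33.3
0.9 [ 0.4628 -0.0588] [0.0028 0.0862] -39.1
1.0 [ 0.4666 -0.0509] [0.0066 0.0941] -44.8
1.1 [ 0.4711 -0.0434] [0.0111 0.1016] -50.5
1.2 [ 0.4764 -0.0364] [0.0164 0.1086] -56.3
1.3 [ 0.4823 -0.0299] [0.0223 0.1151] -62.0
1.4 [ 0.4888 -0.0241] [0.0288 0.1209] -67.7
1.5 [ 0.4959 -0.019 ] [0.0359 0.126 ] -73.4
1.5 [ 0.4959 -0.019 ] [0.0359 0.126 ] -73.4
1.54 [ 0.4989 -0.0171] [0.0389 0.1279] -75.7
1.58 [ 0.5019 -0.0154] [0.0419 0.1296] -78.0
```

View pics/s5z.png

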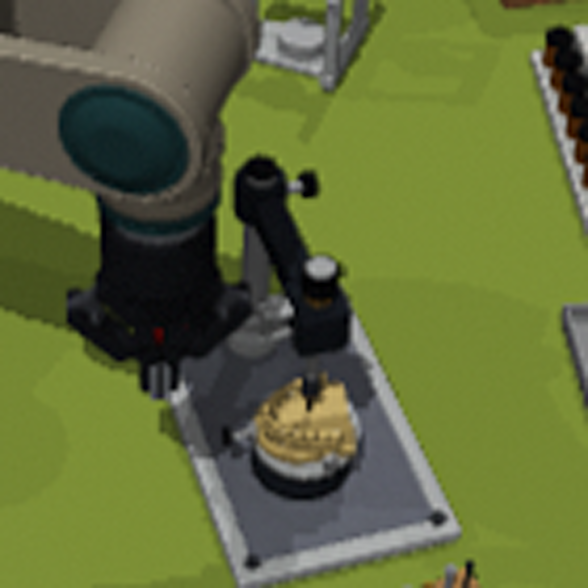

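carry_out([
  [[0,0.009,0],1,0],
  [[0,0.018,0],1,0],
  [[0,0.022,0],0,0],
  [[0,0.026,0],0,0],
  [[-0.001,0.03,0],-2,0],
  [[-0.002,0.0345,0],-5,0],
  [[-0.003,0.039,0],-8,0],
  [[-0.0035,0.043,0],-10,0],
  [[-0.004,0.0475,0],-13,0],
  [[-0.004,0.052,0],-16,0],
])

```text
time_s: 11.8
tool_pos: [0.4556, -0.0924, 0.174]
tool_rot: [0.99, -0.14, -0.0, 0.0]
contact_force: [0.1, -1.1, 0.1]
opening: 0.0001
```

```bash
python3 - <<'E'
from station import r, viewer
import cv2
im=viewer.read_camera("side"); cv2.imwrite("pics/s6z.png",cv2.resize(im[150:290,230:370],None,fx=4.2,fy=4.2,interpolation=cv2.INTER_CUBIC))
E
```

```text
(no output)
```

View pics/s6z.png

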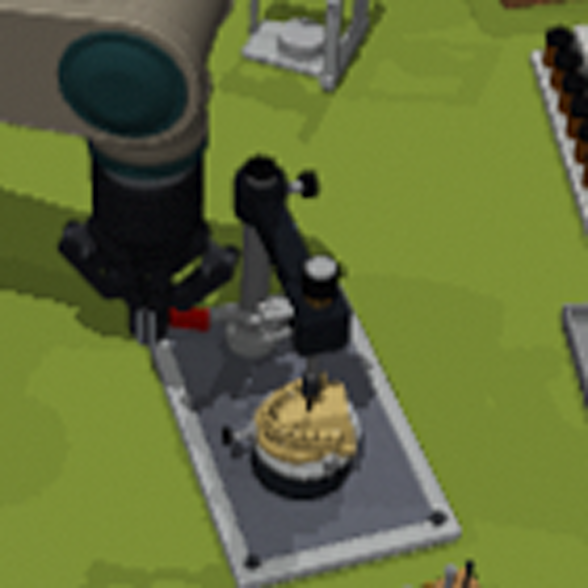

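carry_out([
  [[0,0.0045,0],-3,0],
  [[0.0005,0.0085,0],-6,0],
  [[0.001,0.013,0],-9,0],
  [[0.002,0.0175,0],-12,0],
  [[0.003,0.0215,0],-14,0],
  [[0.004,0.026,0],-17,0],
])

```text
time_s: 12.45
tool_pos: [0.4592, -0.0669, 0.1738]
tool_rot: [0.959, -0.284, -0.001, 0.001]
contact_force: [-5.0, -2.7, 0.5]
opening: 0.0002
```

carry_out([
  [[0.001,0.0042,0],-3,0],
  [[0.003,0.0085,0],-6,0],
  [[0.005,0.0125,0],-9,0],
  [[0.007,0.0165,0],-12,0],
])

```text
time_s: 12.85
tool_pos: [0.4659, -0.0504, 0.1737]
tool_rot: [0.924, -0.383, -0.001, 0.001]
contact_force: [-5.6, -2.8, 1.4]
opening: 0.0001
```

carry_out([
  [[0.002,0.0038,0],-3,0],
  [[0.0045,0.0075,0],-6,0],
  [[0.007,0.011,0],-9,0],
  [[0.01,0.0145,0],-12,0],
])

```text
time_s: 13.25
tool_pos: [0.476, -0.0358, 0.1737]
tool_rot: [0.879, -0.477, -0.001, 0.001]
contact_force: [-4.4, -2.3, 0.5]
opening: 0.0001
```

carry_out([
  [[0.003,0.0033,0],-3,0],
  [[0.006,0.0065,0],-6,0],
  [[0.009,0.0095,0],-9,0],
  [[0.0125,0.0125,0],-11,0],
])

```text
time_s: 13.65
tool_pos: [0.489, -0.023, 0.1738]
tool_rot: [0.829, -0.559, -0.0, 0.0]
contact_force: [-2.3, -0.7, 0.4]
opening: 0.0004
```

```bash
python3 - <<'E'
from station import r, viewer
import cv2
for n,(y0,y1,x0,x1) in(("side",(150,290,230,370)),("top",(130,250,220,380))):
    im=viewer.read_camera(n); cv2.imwrite(f"pics/{n}7z.png",cv2.resize(im[y0:y1,x0:x1],None,fx=4.2,fy=4.2,interpolation=cv2.INTER_CUBIC))
E
```

```text
(no output)
```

View pics/side7z.png

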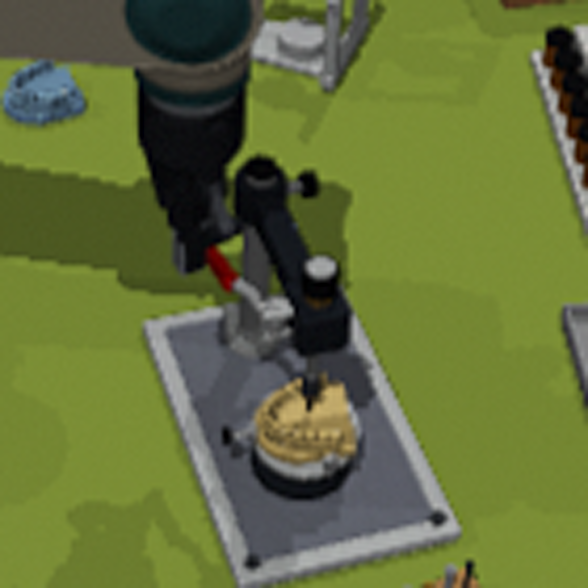

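carry_out([
  [[0.002,0.0015,0],-2,0],
  [[0.004,0.003,0],-3,0],
  [[0.006,0.0045,0],-5,0],
])

```text
time_s: 14.05
tool_pos: [0.4954, -0.0187, 0.1739]
tool_rot: [0.804, -0.594, 0.0, -0.0]
contact_force: [-0.7, -0.4, 0.7]
opening: -0.0001
```

carry_out([
  [[0.001,0.0006,0],-1,0],
  [[0.002,0.0012,0],-1,0],
  [[0.003,0.0017,0],-2,0],
])

```text
time_s: 14.35
tool_pos: [0.4983, -0.017, 0.174]
tool_rot: [0.794, -0.608, 0.0, 0.0]
contact_force: [0.0, 0.2, -0.4]
opening: 0.0001
```

```bash
python3 - <<'E'
from station import r, viewer
import cv2
for n,(y0,y1,x0,x1) in(("side",(150,290,230,370)),("top",(130,250,220,380))):
    im=viewer.read_camera(n); cv2.imwrite(f"pics/{n}8z.png",cv2.resize(im[y0:y1,x0:x1],None,fx=4.2,fy=4.2,interpolation=cv2.INTER_CUBIC))
E
```

```text
(no output)
```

View pics/side8z.png

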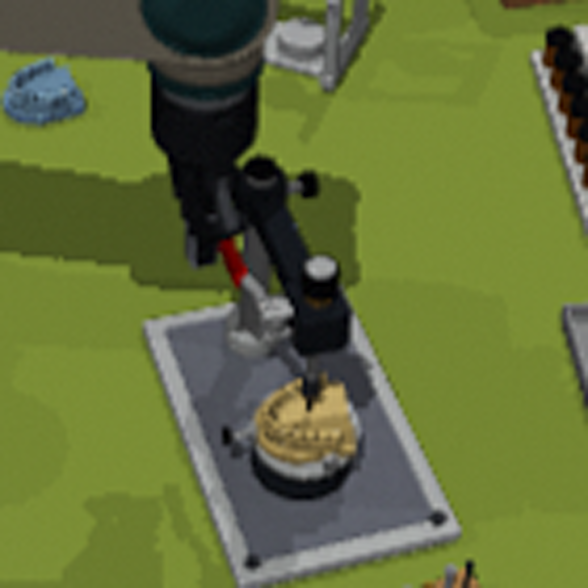

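carry_out([
  [[0.001,0.0003,0],0,0],
  [[0.002,0.0005,0],0,0],
])

```text
time_s: 14.65
tool_pos: [0.5003, -0.0165, 0.1739]
tool_rot: [0.794, -0.608, 0.0, 0.0]
contact_force: [0.7, -0.6, 0.9]
opening: 0.0003
```

carry_out([
  [[0.001,0.0003,0],0,0],
  [[0.001,0.0003,0],0,0],
])

```text
time_s: 14.85
tool_pos: [0.5014, -0.0162, 0.1739]
tool_rot: [0.794, -0.608, 0.0, 0.0]
contact_force: [-0.1, -0.5, -0.3]
opening: -0.0
```

carry_out([
  [[-0.005,-0.001,0],0,0],
  [[-0.02,-0.004,0],0,0],
  [[-0.04,-0.009,0],0,0],
  [[-0.06,-0.013,0],0,0],
  [[-0.08,-0.013,0.02],0,0],
  [[-0.1,0.01,0.06],0,0],
  [[-0.1,0.05,0.1],0,0],
  [[-0.1,0.1,0.13],0,0],
  [[-0.12,0.15,0.13],0,0],
  [[-0.14,0.2,0.13],0,0],
  [[-0.16,0.24,0.13],0,0],
  [[-0.18,0.28,0.13],0,0],
  [[-0.18,0.3,0.13],0,0],
  [[-0.18,0.3,0.13],0,0],
  [[-0.18,0.3,0.13],0,0],
])

```text
time_s: 16.35
tool_pos: [0.3209, 0.2838, 0.3038]
tool_rot: [0.794, -0.608, 0.0, 0.0]
contact_force: [0.0, -1.1, 0.7]
opening: 0.0
```

```bash
python3 - <<'E'
from h import *
from station import r
for n,(y0,y1,x0,x1) in(("side",(150,290,230,370)),("top",(130,250,220,380))):
    im=viewer.read_camera(n); cv2.imwrite(f"pics/{n}9.png",im); cv2.imwrite(f"pics/{n}9z.png",cv2.resize(im[y0:y1,x0:x1],None,fx=4.2,fy=4.2,interpolation=cv2.INTER_CUBIC))
    q=im.astype(int); m=(q[...,2]>1.8*q[...,1])&(q[...,2]>1.8*q[...,0])&(q[...,2]>60); m[:195]&=(n=="top");  p=np.argwhere(m)[:,::-1]
    p=p[(p[:,0]>250)&(p[:,0]<330)&(p[:,1]>170)&(p[:,1]<240)]
    w=np.array([onz(n,a,.186)[:2] for a in p]); 
    u,s,v=np.linalg.svd(w-w.mean(0)); print(n,len(w),w.mean(0),np.degrees(np.arctan2(*v[0][::-1])))
s=r.sense(); print(s['time_s'],s['tool_pos'],s['contact_force'])
E
```

```text
side 56 [ 0.52056941 -0.02334118] -79.76265252173353
top 64 [ 0.51929465 -0.02182177] 101.7863931262623
16.45 [0.32149463 0.28300827 0.30397103] [ 0.2034088  -0.26489519 -0.01252334]
```

View pics/side9z.png

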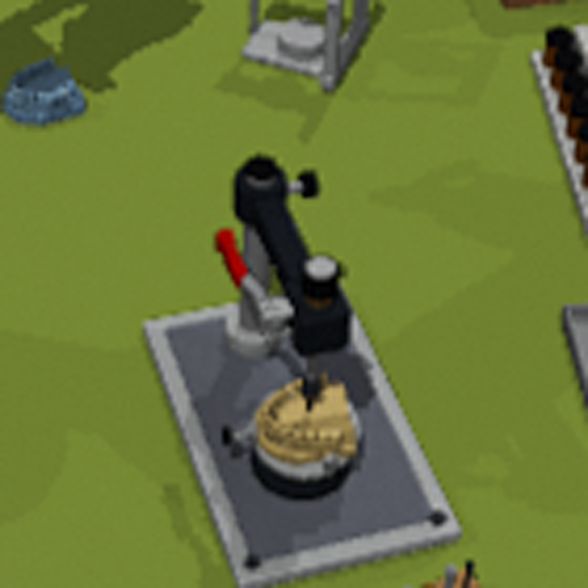

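View pics/top9z.png

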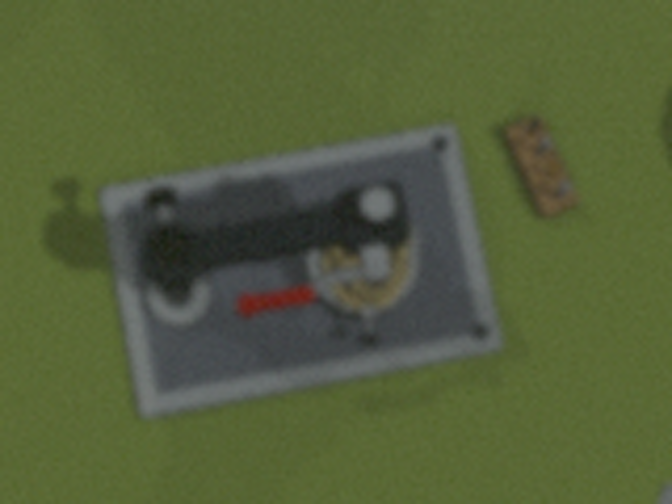

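```bash
python3 - <<'E'
from h import *
P={}
for n,b in(("side",(298,206,314,226)),("top",(304,172,318,185))):
    x0,y0,x1,y1=b; q=cv2.imread(f"pics/{n}9.png").astype(int)[y0:y1,x0:x1]; m=((q.min(2)>85)&(np.ptp(q,axis=2)<50)).astype(np.uint8)
    k,l,s,c=cv2.connectedComponentsWithStats(m); i=1+np.argmax(s[1:,4]); P[n]=c[i]+[x0,y0]; print(n,P[n],s[i])
print(tri(P["side"],P["top"]))
for n in("side","top"):
    a=cv2.imread(f"pics/{n}0.png");b=cv2.imread(f"pics/{n}9.png"); 
    if n=="side":
        r=(slice(240,280),slice(280,330)); q=[np.argwhere((i[r][...,2]>150)&(i[r][...,0]<130)&(i[r][...,2].astype(int)-i[r][...,1]>15)).mean(0) for i in(a,b)]; print("cast centroid before/after px",q)
E
```

```text
side [305.93333333 213.06666667] [ 5  5  7  5 30]
top [309.24390244 178.        ] [ 2  3  7  7 41]
[ 0.57721449 -0.08397527  0.23118051]
cast centroid before/after px [array([ 7.96666667, 23.62666667]), array([ 8.61702128, 24.29078014])]
```

```bash
python3 - <<'E'
from station import r
print(r.finish_job())
E
```

```text
the job is handed in; nothing more can be done
None
```

The marker is down on the cast and the spindle is locked with the red lever closed. I handed the job in at about 16.5 s; no verdict was reported.

- **Touch:** I pushed the knob down with the shut fingertips at about 10 mm/s, then in 0.5 mm steps. The push took a steady 2–3 N until the tool stalled at a height of 0.2297 m and the force rose to 5.8 N. That puts roughly 3 N on the plaster. I held it there for about 0.5 s and then lifted off.
- **Lever:** I pushed the paddle about 84 mm out from the pivot. The highest force I read was about 6 N, and it fell to zero once the lever passed its centre. I followed about 3 mm further without feeling the lever, then backed away.
- **Last checks:** Both cameras show the lever at 100–102° in the world frame, about 1.58 rad, which is its stop. Camera triangulation puts the knob at 0.231 m, which agrees with 0.2295 m within the calibration.
- **Bench:** The cast's colour patch shifted by less than 1 pixel, in a mask partly hidden by the marker, so I saw no sign that the survey table moved. I did not measure the other bench objects; the robot was not meant to touch them, and nothing looked out of place in the last close-ups, which show only part of the bench. The arm is clear of everything.
- **Not checked:** I could not measure the force left between marker and plaster after letting go. I inferred that contact holds from the spindle staying at its height.

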